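# Bring the receiving flask to rest under the filter spout

## Task

Slide the free-running carriage along its rods so that the flask it carries comes to rest centred under the spout of the filter stand, then take the hand away and leave it standing there. It is made to be moved by closed fingers in the space between its two sprung buffers, which push on one buffer to drive it and on the other to brake it; be gentle, never strike or press it hard. Do not touch the flask, do not let the carriage hit the end stop beyond the spout, and leave the stand and the other labware alone.

Things in the scene. Friction and masses are not known exactly. Their poses are not given: they have to be found in the camera images.
- track: Black bed 270 x 800 mm, 12 mm thick, with two steel rods and stop blocks at both ends, fixed level on the bench. y axis: direction of travel (roughly to the robot's left). Origin: on the bench (z = 0), under the line of travel of the carriage's middle, half-way along. The carriage runs on ball bearings with very little friction and coasts for seconds after a push.
- travel (a joint): Travel of the carriage along the track's +y, m. 0: at the stop at the -y end; 0.39: at the end stop at the +y end. At value q its middle is at y = q - 0.19, x = 0 in the track's frame. Starts between 0.03 and 0.10. Moving mass nominally 1.95 kg (real 1.4 to 2.8), drag nominally 0.7 N per m/s, dry friction only 0.004 N.
- carriage: Body of the carriage: aluminium plate 270 mm (x, -60 to +210) by 344 mm (y) by 8 mm, its top 50 mm above the bench, with a grey buffer housing (110 mm in x, 40 in y, 55 high over the plate) at each y end, centred on x = 0. Between them is the open finger space, 200 mm in y between the buffer faces. Origin at bench level under the middle of this space; axes parallel to the track's.
- yoke (a point): Middle of the open space between the buffers, on the plate's top (50 mm above the bench). The buffer faces, when relaxed, are 100 mm from it in +y and -y; they are 100 mm wide (x), and reach from 3 to 47 mm above the plate. The housing tops are 55 mm above the plate.
- buffer_front (a joint): Compression of the rubber buffer block at the +y side of the finger space, in m: 0 relaxed, 0.03 bottomed. Spring 50 N/m, nearly without damping (0.4 N per m/s), block 0.05 kg. Fingers pushing it to +y drive the carriage to +y; a hand that stands still makes the carriage bounce back.
- buffer_rear (a joint): The same at the -y side of the finger space; fingers pushing it to -y push the carriage to -y, that is, brake it.
- flask: Glass conical flask, 84 mm wide at the base, 110 mm high, held in a white tray on the carriage, 140 mm from the yoke in +x and at the same y. Origin at the centre of its base, 55 mm above the bench. Not to be touched.
- flask_mouth (a point): Centre of the flask's mouth (40 mm wide), 165 mm above the bench; same y as yoke in the track's frame.
- stand: Filter stand fixed behind the track: steel foot and post 130 mm beyond the spout in +x, arm and black filter head with a glass funnel, top 325 mm above the bench. Origin on the bench under the spout, axes parallel to the track's.
- spout (a point): Lower tip of the spout (12 mm wide), 185 mm above the bench, over the line along which the flask mouth travels, at track y between 0.05 and 0.15. The flask belongs under it, same y in the track's frame. The carriage then still has 50 to 150 mm to the end stop.
- bottle: Bystander: white plastic bottle, 68 mm wide, 150 mm high, beside an end of the track; origin at the centre of its base.
- cylinder: Bystander: clear measuring cylinder, foot 72 mm, 170 mm high, beside an end of the track; origin at the centre of its base.
- filter_box: Bystander: cardboard box, 120 x 90 x 35 mm, left of the track; origin at the centre of its underside.

How it is judged:
On the way:
1. the flask stands still under the spout for 1.5 s (y of flask_mouth in the frame of spout between -0.012 and 0.012 m and velocity of joint travel between -0.008 and 0.008 m/s), for 1.5 s.
At the end, for the whole second after the job is handed in: The flask mouth is within 12 mm of the spout along the track, the carriage stands (slower than 8 mm/s), and the fingers have let go of it (all of step 1 and contact force between the fingers and carriage below 0.05 N); the robot touches nothing.
It fails at once if the carriage strikes the end stop beyond the spout (value of joint travel above 0.386 m).
It fails at once if the carriage or its buffers are struck or pressed hard (over 10 N) (contact force between any of the fingers, the arm and carriage above 10 N).
It fails at once if the flask is touched (contact force between any of the fingers, the arm and flask above 0.5 N).
It fails at once if the filter stand is struck (contact force between any of the fingers, the arm and stand above 2 N).
It fails at once if a bystander is moved (distance of any of bottle, cylinder, filter_box from where it was at the start of the episode above 0.03 m).
It also fails if it takes over 40 s, if anything falls off the work surface, if the arm or the gripper's body presses on something with over 40 N, if the wrist force passes 120 N, or if a joint passes its speed limit or range.

## Robot

A 6-joint arm with a two-finger parallel gripper is mounted at the origin on the work surface. World frame = base frame: x ahead of the robot, y to its left, z up, the work surface at z = 0. Lengths are in m, angles in rad, forces in N, time in s.
With the tool pointing down it reaches from about 0.25 to 0.725 m from the base axis. Payload 4 kg.
Tool frame: the origin (TCP) lies on the centre line of the jaws, within the pads' length; the fingertips stand 25 mm ahead of it and the grasp point (between the pads) lies 6 mm ahead of it; z points along the fingers, x is the direction in which the jaws open and shut, and the axes are right-handed (so a half turn about z gives the same grasp; the last joint's range is limited). The gripper opens to 85 mm and grips with 20 to 120 N. Pads are 22 mm wide; open, the fingers measure 114 mm over their backs; the gripper's body (76 mm by 85 mm) begins 54 mm behind the grasp point. The pads swing forward as they close: fully open they stand 13 mm farther back than shut.
Start: joints at [1.152, 0.241, 0.005, 1.335, 0, 1.571], TCP at [0.203, 0.457, 0.256] pointing down, gripper open.
Joint ranges: [-2.72, 2.72], [-1.05, 1.87], [-1.09, 1.28], [-1.99, 2.15], [-1.42, 1.44], [-3.14, 3.14]. Speed limits (rad/s): [2.79, 2.79, 3.14, 3.14, 3.14, 3.14].

## Interface

Orientations are given as a unit quaternion [x, y, z, w].
In Python, from workcell import bot, imaging, order gives the robot as it stands.
- The arm moves only by the tool carry_out, never from a script. Its argument "moves" is a list of rows, each a list of 5 numbers: the shift along the tool's x, y, z scaled (see below), then the turn about the tool's z scaled (see below), then the opening, from -1 (shut) to 1 (fully open). In form: [[tx, ty, tz, roll, hand], ...]. A call has 1 to 20 rows; each row is the pose to reach, as a shift and turn from the pose commanded when the call began, along the tool's axes at that moment; what a row does not reach only later rows make up. The controller multiplies each number of a shift by 0.1 m and each number of a turn by 90 degrees. A row lasts 1/10 s, in which the tool goes at most 50 mm and 8.59 degrees, less where a joint would pass 70% of its speed; a pose out of reach is approached as far as the arm can. A call with a number of a shift or a turn outside -1 to 1 is refused whole. A call with a gripper value outside its range is refused whole. The fingers move at their own pace and stop on an object; the grip force is fixed at half the most. Time passes only in rows, so rows that repeat a pose let the fingers close. It gives the time, the measured TCP pose, the force and the opening at its end, in the units of the state.
- bot.get_obs(): the state, without advancing time (a new reading comes with each control period).
- imaging.camera(name): name is "scene" or "top" or "wrist"; returns the picture (420x560x3 uint8, red, green, blue); there is no depth.
- imaging.camera_model(name): a dict with "fovy" (degrees; the focal length in pixels is half the picture's height over the tangent of half this angle, whatever the lens; pixels are square), "cx", "cy" (the principal point, pixels), "dist" ([k1, k2, p1, p2, k3] as OpenCV has them; the pictures are not rectified), "eye" and "rotation" of the camera in the world. Camera axes: x right, y up, looking along -z (the intrinsics and any distortion apply to the point x, -y, -z); pixel columns grow to the right and rows downward; lengths in m; the calibration is good to about 2 mm. A picture is of the moment at which its call begins: read the wrist's pose just before it. camera_model takes no time and is no camera call; for the wrist camera it gives the pose at the moment of the call.
- order.job_done(): hands the job in, once; it reports no verdict.
The state is a dict: "clock": time; "joint_pos": joint angles; "joint_vel": joint speeds; "tau": joint torques, N m; "eef_pos": TCP position; "tool_rot": TCP orientation; "ft_force": force on the tool from outside, world axes, zero at the start; "ft_torque": the same for the moment, N m; "grip_width": finger opening in m.
Only numpy, scipy, OpenCV 4.12 (cv2) and the standard library are available. Lean on these libraries where they do the work, as an engineer would, in place of code of your own. Each camera call takes 0.05 s, during which the arm holds its last target.

## Working session

There is one attempt and no reset: what is moved stays moved. The work goes in short steps, Python scripts to look and compute and a tool call to move; the robot and the scene stay as the last step left them, time stands still between calls to the robot, and variables do not carry over. Pictures are saved under pics/ and viewed, and the job is handed in when it is done.

Besides the shell and the picture viewer there is one more tool, called after ">>>" as name(argument=value, ...), one argument or row to a line, values as JSON. carry_out: Moves the arm, as the interface text tells. Its arguments: {"type":"object","properties":{"moves":{"type":"array","items":{"type":"array","items":{"type":"number","minimum":-1,"maximum":1}}}},"required":["moves"]}

```bash
mkdir -p pics; ls; python3 - <<'E'
from workcell import bot, imaging, order
import cv2
o=bot.get_obs()
for k in o: print(k,o[k])
for n in ["scene","top"]:
    im=imaging.camera(n); cv2.imwrite(f"pics/{n}0.png",im[:,:,::-1]); print(n,imaging.camera_model(n))
E
```

```text
pics
clock 0.0
joint_pos [ 1.15198830e+00  2.41429036e-01  3.74921733e-03  1.33518267e+00
 -8.47125498e-06  1.57082165e+00]
joint_vel [-0.00015569  0.00176731 -0.00073768  0.00067992 -0.00133398  0.00136523]
tau [-3.70344173e-05 -3.72321153e+01  2.52405632e+01  1.69349316e-02
  1.09894568e-04 -3.85706358e-06]
eef_pos [0.20310962 0.45627304 0.25541441]
tool_rot [ 8.38657682e-01  5.44657898e-01 -8.64079095e-04  5.66249254e-04]
ft_force [-0.34425053 -0.88566744  1.23208515]
ft_torque [-0.00932906  0.00562788  0.0182973 ]
grip_width 0.08535547413751088
scene {'fovy': 47.09595613946624, 'cx': 286.2652834320076, 'cy': 212.144162940774, 'dist': array([0.02845814, 0.        , 0.        , 0.        , 0.        ]), 'eye': array([ 1.86365711, -0.03080873,  1.33495891]), 'rotation': array([0.29012827, 0.2857953 , 0.63481498, 0.65662514])}
top {'fovy': 47.9391226515887, 'cx': 281.3922490058033, 'cy': 217.67737354270335, 'dist': array([0.02221759, 0.        , 0.        , 0.        , 0.        ]), 'eye': array([ 2.58800039e-01, -7.71349712e-04,  1.60934440e+00]), 'rotation': array([ 0.06050288, -0.06415345, -0.70164365,  0.70705015])}
```

View pics/scene0.png

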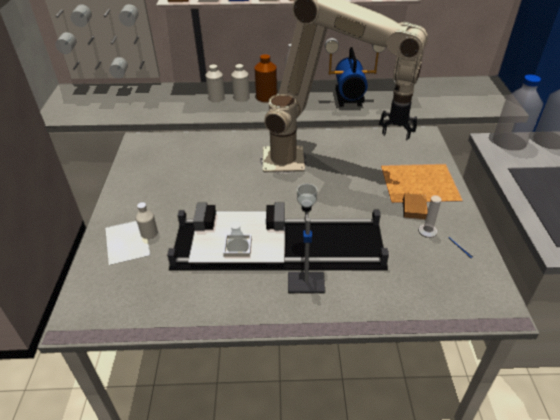

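View pics/top0.png

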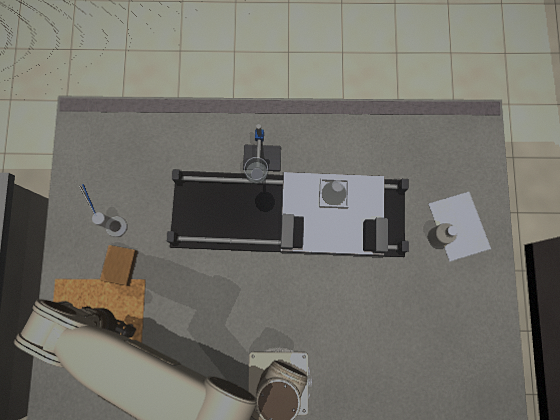

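The top view shows the black bed from (170,172) to (407,255), the white plate from (281,172) to (384,254), the flask near (335,190) and the filter head near (257,168). I'll enlarge it to measure.

```bash
cat > h.py <<'E'
import numpy as np, cv2
from scipy.spatial.transform import Rotation as R
from workcell import bot, imaging, order
def KD(m):
    f=210/np.tan(np.radians(m['fovy'])/2)
    return np.array([[f,0,m['cx']],[0,f,m['cy']],[0,0,1.]]),np.array(m['dist'])
def ray(m,uv):
    K,D=KD(m); p=cv2.undistortPoints(np.array(uv,float).reshape(-1,1,2),K,D).reshape(-1,2)
    d=np.c_[p[:,0],-p[:,1],-np.ones(len(p))]
    return np.array(m['eye']),R.from_quat(m['rotation']).apply(d)
def onz(m,uv,z):
    e,d=ray(m,uv); t=(z-e[2])/d[:,2]; return e+d*t[:,None]
def proj(m,P):
    K,D=KD(m); q=R.from_quat(m['rotation']).inv().apply(np.atleast_2d(P)-m['eye'])
    q=q*[1,-1,-1]; return cv2.projectPoints(q,np.zeros(3),np.zeros(3),K,D)[0].reshape(-1,2)
E
python3 - <<'E'
import cv2
im=cv2.imread('pics/top0.png'); cv2.imwrite('pics/top0b.png',cv2.resize(im[110:270,155:420],None,fx=3,fy=3,interpolation=cv2.INTER_CUBIC))
im=cv2.imread('pics/scene0.png'); cv2.imwrite('pics/scene0b.png',cv2.resize(im[165:305,160:400],None,fx=3.3,fy=3.3,interpolation=cv2.INTER_CUBIC))
E
```

```text
(no output)
```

View pics/top0b.png

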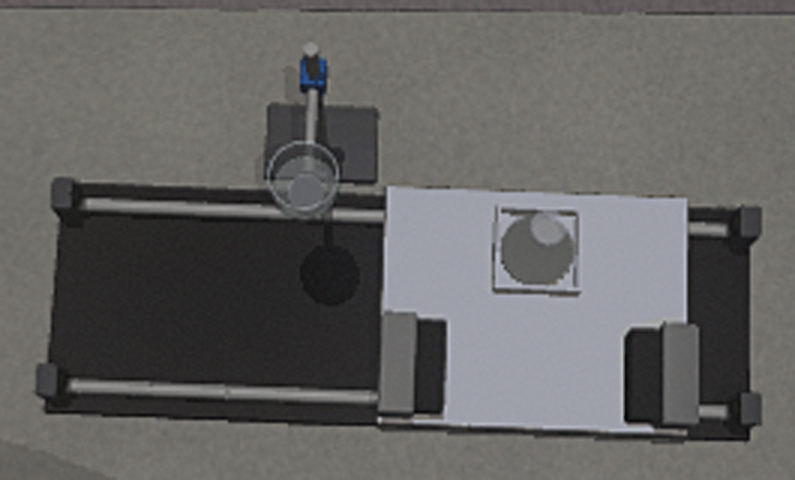

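View pics/scene0b.png

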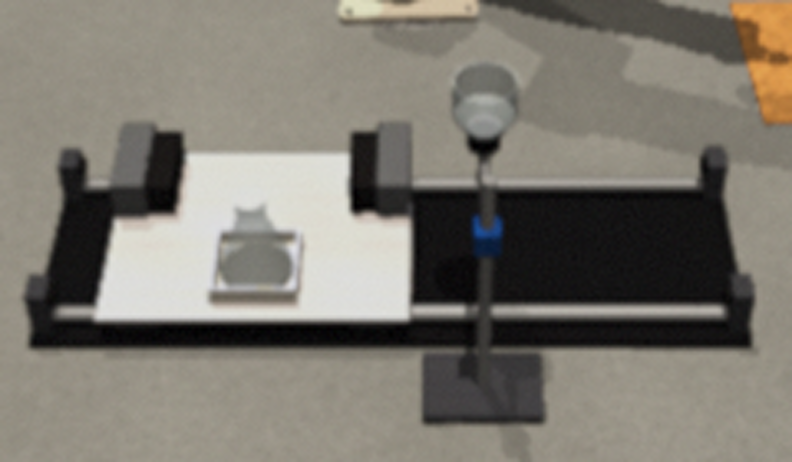

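```bash
python3 - <<'E'
from h import *
m=imaging.camera_model('top'); s=imaging.camera_model('scene')
T=lambda L:[(155+(x+.5)/3-.5,110+(y+.5)/3-.5) for x,y in L]
S=lambda L:[(160+(x+.5)/3.3-.5,165+(y+.5)/3.3-.5) for x,y in L]
def show(n,P): print(n,np.round(P,4).tolist())
show('plate top',onz(m,T([(388,186),(687,198),(687,433),(379,424)]),.05))
show('plate scene',onz(s,S([(95,320),(411,320),(412,153)]),.05))
show('foot',onz(m,T([(267,104),(379,107),(378,184),(265,180)]),.01))
show('foot scene',onz(s,S([(423,354),(541,354),(544,414),(423,414)]),.01))
show('bed',onz(m,T([(45,411),(748,440)]),.012))
show('bed scene',onz(s,S([(32,335),(750,335)]),.012))
show('rim',onz(m,T([(303,178)]),.325)); show('rim scene',onz(s,S([(485,86)]),.325))
show('flask mouth',onz(m,T([(549,229)]),.165)); 
show('housing tops',onz(m,T([(387,312),(417,314),(413,414),(379,413),(663,323),(696,323),(698,424),(665,424)]),.105))
im=imaging.camera('top');
# plate mask
hsv=cv2.cvtColor(im,cv2.COLOR_RGB2HSV); mk=((hsv[...,2]>140)&(hsv[...,1]<60)).astype(np.uint8); mk[:165]=0;mk[262:]=0;mk[:,:270]=0;mk[:,400:]=0
c=max(cv2.findContours(mk,0,2)[0],key=cv2.contourArea)[:,0]
# left edge and far edge
far=[(x,np.nonzero(mk[:,x])[0].min()-.5) for x in range(288,380)]
P=onz(m,far,.05); a=np.polyfit(P[:,1],P[:,0],1); print('far edge slope',a,np.std(P[:,0]-np.polyval(a,P[:,1])))
lf=[(np.nonzero(mk[y])[0].min()-.5,y) for y in range(176,210)]; rt=[(np.nonzero(mk[y])[0].max()+.5,y) for y in range(178,214)]
for n,e in (('L',lf),('R',rt)):
    P=onz(m,e,.05); b=np.polyfit(P[:,0],P[:,1],1); print(n,b,np.std(P[:,1]-np.polyval(b,P[:,0])))
E
```

```text
plate top [[0.6965, -0.0156, 0.05], [0.6853, -0.3553, 0.05], [0.4177, -0.3471, 0.05], [0.4249, -0.0074, 0.05]]
plate scene [[0.6854, -0.3543, 0.05], [0.6984, -0.0114, 0.05], [0.4267, -0.0027, 0.05]]
foot [[0.8063, 0.1271, 0.01], [0.8038, -0.0048, 0.01], [0.7101, -0.0043, 0.01], [0.7137, 0.1276, 0.01]]
foot scene [[0.7126, 0.0009, 0.01], [0.7172, 0.13, 0.01], [0.8003, 0.1258, 0.01], [0.7957, -0.0018, 0.01]]
bed [[0.4409, 0.3699, 0.012], [0.4142, -0.424, 0.012]]
bed scene [[0.6703, -0.4309, 0.012], [0.6997, 0.3623, 0.012]]
rim [[0.6264, 0.0667, 0.325]]
rim scene [[0.6366, 0.067, 0.325]]
flask mouth [[0.6191, -0.1836, 0.165]]
housing tops [[0.5404, -0.0149, 0.105], [0.5385, -0.0473, 0.105], [0.43, -0.0433, 0.105], [0.4308, -0.007, 0.105], [0.5308, -0.3127, 0.105], [0.5311, -0.3483, 0.105], [0.4218, -0.3469, 0.105], [0.4215, -0.3118, 0.105]]
far edge slope [0.0326873  0.69671705] 0.001044106483728806
L [ 0.01362919 -0.0193793 ] 0.007839825896501954
R [-0.05929945 -0.31726342] 0.0066038863825391685
```

>>> carry_out(
  moves=[
    [-0.3, 0.3, 0, -0.08, -1],
    [-0.6, 0.65, 0, -0.16, -1],
    [-0.9, 1, 0, -0.245, -1],
    [-0.9, 1, 0, -0.245, -1],
  ],
)

```text
clock: 0.55
eef_pos: [0.259, 0.3297, 0.2561]
tool_rot: [0.72, 0.694, -0.001, 0.001]
ft_force: [0.9, 0.3, 0.2]
grip_width: 0.0285
```

>>> carry_out(
  moves=[
    [-0.5, 0.24, 0, 0, -1],
    [-1, 0.48, 0, 0, -1],
  ],
)

```text
clock: 0.75
eef_pos: [0.2983, 0.242, 0.2562]
tool_rot: [0.718, 0.696, 0.0, 0.0]
ft_force: [0.7, -0.5, 0.6]
grip_width: -0.0001
```

>>> carry_out(
  moves=[
    [-0.5, 0.24, 0, 0, -1],
    [-1, 0.48, 0, 0, -1],
  ],
)

```text
clock: 0.95
eef_pos: [0.3388, 0.1495, 0.2563]
tool_rot: [0.719, 0.695, 0.0, 0.0]
ft_force: [1.6, 0.3, -1.1]
grip_width: 0.0
```

>>> carry_out(
  moves=[
    [-0.5, 0.24, 0, 0, -1],
    [-1, 0.48, 0, 0, -1],
  ],
)

```text
clock: 1.15
eef_pos: [0.3792, 0.0577, 0.2564]
tool_rot: [0.719, 0.695, 0.0, 0.0]
ft_force: [1.5, 0.4, -0.9]
grip_width: 0.0001
```

>>> carry_out(
  moves=[
    [-0.5, 0.24, 0, 0, -1],
    [-1, 0.48, 0, 0, -1],
  ],
)

```text
clock: 1.35
eef_pos: [0.4195, -0.0341, 0.2564]
tool_rot: [0.719, 0.695, 0.0, 0.0]
ft_force: [0.7, 0.9, 0.8]
grip_width: -0.0001
```

>>> carry_out(
  moves=[
    [-0.5, 0.24, 0, 0, -1],
    [-1, 0.48, 0, 0, -1],
    [-1, 0.48, 0, 0, -1],
    [-1, 0.48, 0, 0, -1],
  ],
)

```text
clock: 1.75
eef_pos: [0.4638, -0.1351, 0.2555]
tool_rot: [0.72, 0.694, -0.0, -0.001]
ft_force: [-0.5, 1.0, 0.2]
grip_width: -0.0002
```

>>> carry_out(
  moves=[
    [-0.41, 0.18, 0, 0, -1],
    [-0.41, 0.18, 0.45, 0, -1],
    [-0.41, 0.18, 0.9, 0, -1],
    [-0.41, 0.18, 0.9, 0, -1],
  ],
)

```text
clock: 2.15
eef_pos: [0.4748, -0.1719, 0.1605]
tool_rot: [0.718, 0.696, -0.003, -0.007]
ft_force: [-0.6, 0.4, -0.7]
grip_width: 0.0001
```

```bash
python3 - <<'E'
from h import *
im=imaging.camera('top'); cv2.imwrite('pics/top1.png',cv2.resize(im[110:270,155:420,::-1],None,fx=3,fy=3,interpolation=cv2.INTER_CUBIC))
im=imaging.camera('scene'); cv2.imwrite('pics/scene1.png',cv2.resize(im[125:305,160:400,::-1],None,fx=3.3,fy=3.3,interpolation=cv2.INTER_CUBIC))
E
```

```text
(no output)
```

View pics/top1.png

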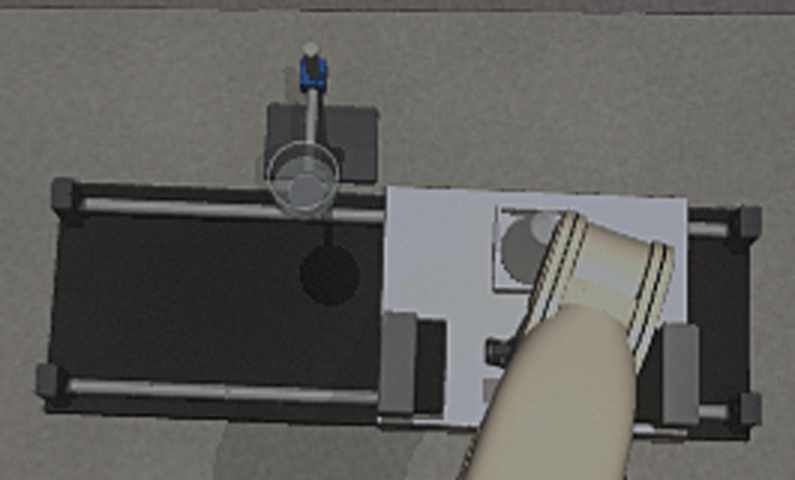

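View pics/scene1.png

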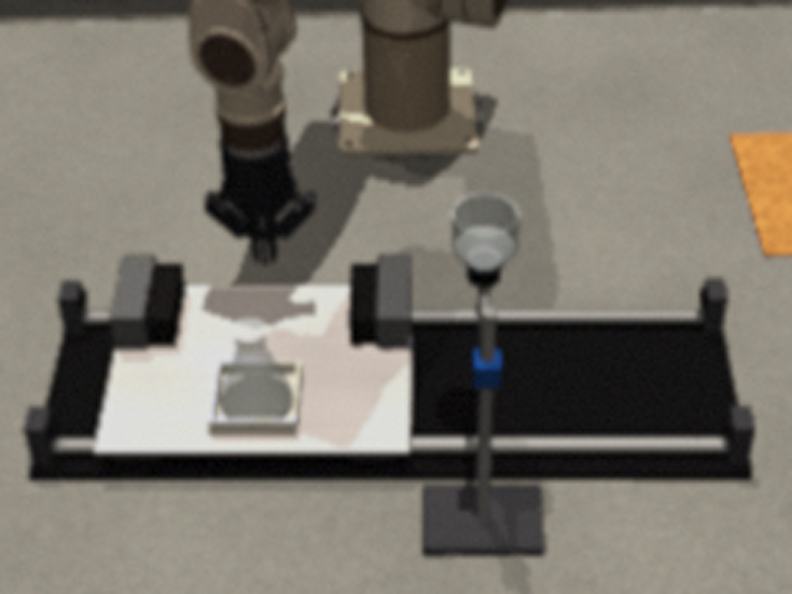

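```bash
python3 - <<'E'
from h import *
s=imaging.camera_model('scene')
for p in [(265,260),(222,224),(300,224),(208,205),(315,197),(255,240),(275,240)]:
    uv=[(160+(p[0]+.5)/3.3-.5,125+(p[1]+.5)/3.3-.5)]
    e,d=ray(s,uv); t=(.48-e[0])/d[0,0]; print(p,e+d[0]*t)
E
```

```text
(265, 260) [ 0.48       -0.1719927   0.14187296]
(222, 224) [ 0.48       -0.21627059  0.19681884]
(300, 224) [ 0.48       -0.12896252  0.19402166]
(208, 205) [ 0.48       -0.22929989  0.22460437]
(315, 197) [ 0.48       -0.11017676  0.23226051]
(255, 240) [ 0.48       -0.18115254  0.17217258]
(275, 240) [ 0.48       -0.15856459  0.17143534]
```

>>> carry_out(
  moves=[
    [0, 0.06, 0.4, 0, -1],
    [0, 0.06, 0.68, 0, -1],
    [0, 0.06, 0.68, 0, -1],
  ],
)

```text
clock: 2.55
eef_pos: [0.4854, -0.1745, 0.0979]
tool_rot: [0.718, 0.696, -0.001, -0.001]
ft_force: [-0.2, 0.5, 1.5]
grip_width: 0.0001
```

```bash
cat >> h.py <<'E'
YT=np.array([.0345,.9994,0]); XT=np.array([.9994,-.0345,0])
def crop(name,im):
    if name=='scene': o=im[165:305,160:400]
    else: o=im[110:270,155:420]
    return cv2.resize(o[:,:,::-1],None,fx=3,fy=3,interpolation=cv2.INTER_CUBIC)
def edges():
    """plate right(-y) and left(+y) edges in scene along plate strip near far edge (s=.67) and the tool"""
    o=bot.get_obs(); s=imaging.camera_model('scene'); im=imaging.camera('scene'); g=im.min(axis=2).astype(float)
    out=[]
    for sv in (.655,.665,.675,.685):
        t=np.arange(-.42,.38,.0005); P=sv*XT+t[:,None]*YT; P[:,2]=.05
        uv=proj(s,P).astype(np.float32); v=cv2.remap(g.astype(np.float32),uv[:,:1],uv[:,1:],cv2.INTER_LINEAR)[:,0]
        w=v>110; i=np.nonzero(w)[0]
        if len(i): out.append((t[i[0]],t[i[-1]]))
    out=np.array(out); 
    return o,im,out
def state():
    o,im,e=edges(); md=np.median(e,axis=0)
    p=np.array(o['eef_pos'])
    print('clk %.2f edges %.4f %.4f mid %.4f w %.3f | tool t %.4f s %.4f z %.4f F %s'%(o['clock'],md[0],md[1],md.mean(),md[1]-md[0],p@YT,p@XT,p[2],np.round(o['ft_force'],1)))
    return o,im,e
E
python3 - <<'E'
from h import *
o,im,e=state(); print(e.round(4).tolist())
cv2.imwrite('pics/scene2.png',crop('scene',im))
E
```

```text
clk 2.55 edges -0.4200 0.0128 mid -0.2036 w 0.433 | tool t -0.1576 s 0.4911 z 0.0979 F [-0.2  0.5  1.5]
[[-0.42, 0.012], [-0.42, 0.0115], [-0.42, 0.0135], [-0.42, 0.3515]]
```

View pics/scene2.png

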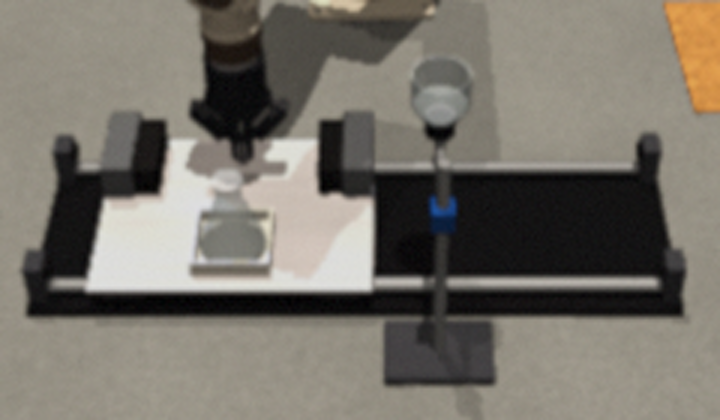

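```bash
cat >> h.py <<'E'
def edge1():
    o=bot.get_obs(); s=imaging.camera_model('scene'); im=imaging.camera('scene'); g=cv2.GaussianBlur(im.min(axis=2).astype(np.float32),(0,0),.6)
    r=[]
    for sv in np.arange(.605,.661,.005):
        t=np.arange(-.395,.2,.0005); P=sv*XT+t[:,None]*YT; P[:,2]=.05
        uv=proj(s,P).astype(np.float32); v=cv2.remap(g,uv[:,:1],uv[:,1:],cv2.INTER_LINEAR)[:,0]
        r.append(t[np.nonzero(v>100)[0][0]])
    return o,im,np.array(r)
def state():
    o,im,r=edge1(); p=np.array(o['eef_pos']); md=np.median(r)
    print('clk %.2f -y edge %.4f (sd %.4f) mid %.4f to go %.4f| tool t %.4f rel %.4f s %.4f z %.4f'%(o['clock'],md,r.std(),md+.172,-.082-md,p@YT,p@YT-md-.172,p@XT,p[2]),np.round(o['ft_force'],1))
    return o,im,r
E
python3 - <<'E'
from h import *
o,im,e=state()
E
```

```text
clk 2.60 -y edge -0.3340 (sd 0.0003) mid -0.1620 to go 0.2520| tool t -0.1581 rel 0.0039 s 0.4922 z 0.0997 [-0.7  1.   0.6]
```

>>> carry_out(
  moves=[
    [0.1, -0.04, 0.07, 0, -1],
    [0.25, -0.04, 0.07, 0, -1],
    [0.4, -0.04, 0.07, 0, -1],
    [0.52, -0.04, 0.07, 0, -1],
    [0.6, -0.04, 0.07, 0, -1],
    [0.6, -0.04, 0.07, 0, -1],
  ],
)

```text
clock: 3.25
eef_pos: [0.4842, -0.1142, 0.0915]
tool_rot: [0.718, 0.696, 0.0, 0.0]
ft_force: [0.8, 0.2, -0.4]
grip_width: 0.0002
```

```bash
python3 - <<'E'
from h import *
o,im,e=state()
cv2.imwrite('pics/scene3.png',crop('scene',im))
E
```

```text
clk 3.25 -y edge -0.3340 (sd 0.0003) mid -0.1620 to go 0.2520| tool t -0.0975 rel 0.0645 s 0.4878 z 0.0915 [ 0.8  0.2 -0.4]
```

View pics/scene3.png

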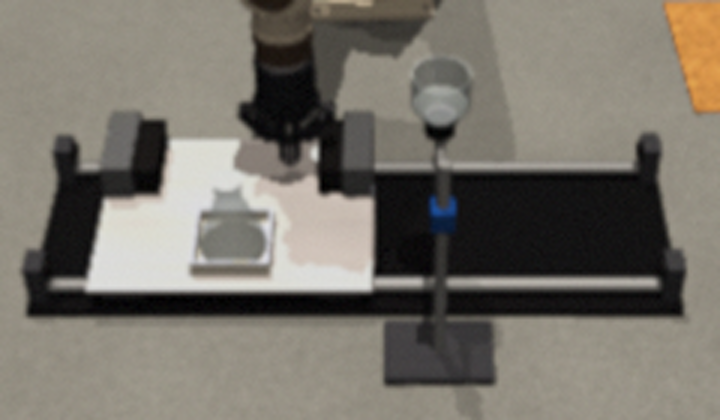

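>>> carry_out(
  moves=[
    [0.05, 0, 0, 0, -1],
    [0.1, 0, 0, 0, -1],
    [0.15, 0, 0, 0, -1],
    [0.2, 0, 0, 0, -1],
    [0.25, 0, 0, 0, -1],
    [0.3, 0, 0, 0, -1],
    [0.35, 0, 0, 0, -1],
    [0.4, 0, 0, 0, -1],
    [0.45, 0, 0, 0, -1],
    [0.5, 0, 0, 0, -1],
    [0.54, 0, 0, 0, -1],
  ],
)

```text
clock: 4.4
eef_pos: [0.4859, -0.0611, 0.0913]
tool_rot: [0.719, 0.695, 0.0, -0.0]
ft_force: [-1.2, 0.2, 0.4]
grip_width: -0.0001
```

```bash
python3 - <<'E'
from h import *
o,im,e=state()
cv2.imwrite('pics/scene4.png',crop('scene',im))
for k in range(3): state()
E
```

```text
clk 4.40 -y edge -0.3050 (sd 0.0002) mid -0.1330 to go 0.2230| tool t -0.0443 rel 0.0887 s 0.4877 z 0.0913 [-1.2  0.2  0.4]
clk 4.45 -y edge -0.3005 (sd 0.0002) mid -0.1285 to go 0.2185| tool t -0.0439 rel 0.0846 s 0.4877 z 0.0913 [-0.4  0.3  0.2]
clk 4.50 -y edge -0.2960 (sd 0.0002) mid -0.1240 to go 0.2140| tool t -0.0443 rel 0.0797 s 0.4877 z 0.0913 [-0.1 -0.3  0.3]
clk 4.55 -y edge -0.2917 (sd 0.0003) mid -0.1197 to go 0.2097| tool t -0.0445 rel 0.0752 s 0.4877 z 0.0914 [ 0.  -0.8 -0.2]
```

View pics/scene4.png

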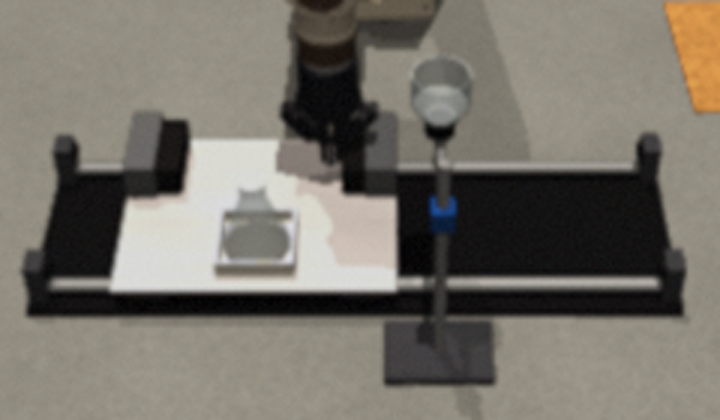

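>>> carry_out(
  moves=[
    [0, 0, 0, 0, -1],
    [0, 0, 0, 0, -1],
    [0, 0, 0, 0, -1],
    [0, 0, 0, 0, -1],
    [0, 0, 0, 0, -1],
  ],
)

```text
clock: 5.1
eef_pos: [0.4859, -0.0617, 0.0913]
tool_rot: [0.719, 0.695, -0.0, -0.0]
ft_force: [-1.1, -0.8, -1.1]
grip_width: -0.0002
```

```bash
python3 - <<'E'
from h import *
for k in range(3): state()
E
```

```text
clk 5.10 -y edge -0.2485 (sd 0.0002) mid -0.0765 to go 0.1665| tool t -0.0449 rel 0.0316 s 0.4877 z 0.0913 [-1.1 -0.8 -1.1]
clk 5.15 -y edge -0.2450 (sd 0.0003) mid -0.0730 to go 0.1630| tool t -0.0449 rel 0.0281 s 0.4877 z 0.0913 [-0.4 -0.1 -0.1]
clk 5.20 -y edge -0.2415 (sd 0.0002) mid -0.0695 to go 0.1595| tool t -0.0449 rel 0.0246 s 0.4877 z 0.0913 [-0.1 -0.6  0.5]
```

>>> carry_out(
  moves=[
    [0.03, 0, 0, 0, -1],
    [0.06, 0, 0, 0, -1],
    [0.09, 0, 0, 0, -1],
    [0.12, 0, 0, 0, -1],
    [0.15, 0, 0, 0, -1],
    [0.18, 0, 0, 0, -1],
    [0.21, 0, 0, 0, -1],
    [0.24, 0, 0, 0, -1],
    [0.27, 0, 0, 0, -1],
    [0.3, 0, 0, 0, -1],
    [0.33, 0, 0, 0, -1],
    [0.36, 0, 0, 0, -1],
    [0.39, 0, 0, 0, -1],
    [0.42, 0, 0, 0, -1],
    [0.45, 0, 0, 0, -1],
    [0.48, 0, 0, 0, -1],
    [0.51, 0, 0, 0, -1],
    [0.54, 0, 0, 0, -1],
    [0.57, 0, 0, 0, -1],
    [0.6, 0, 0, 0, -1],
  ],
)

```text
clock: 7.25
eef_pos: [0.4879, -0.0015, 0.0913]
tool_rot: [0.719, 0.695, 0.0, 0.0]
ft_force: [0.5, -0.8, 0.2]
grip_width: 0.0002
```

```bash
python3 - <<'E'
from h import *
for k in range(4): o,im,e=state()
cv2.imwrite('pics/scene5.png',crop('scene',im))
E
```

```text
clk 7.25 -y edge -0.1415 (sd 0.0004) mid 0.0305 to go 0.0595| tool t 0.0154 rel -0.0151 s 0.4877 z 0.0913 [ 0.5 -0.8  0.2]
clk 7.30 -y edge -0.1397 (sd 0.0004) mid 0.0323 to go 0.0577| tool t 0.0157 rel -0.0165 s 0.4877 z 0.0913 [0.7 1.  0.1]
clk 7.35 -y edge -0.1385 (sd 0.0004) mid 0.0335 to go 0.0565| tool t 0.0155 rel -0.0180 s 0.4877 z 0.0913 [-0.4  0.1 -0. ]
clk 7.40 -y edge -0.1365 (sd 0.0005) mid 0.0355 to go 0.0545| tool t 0.0153 rel -0.0202 s 0.4877 z 0.0913 [-0.1  0.9  0.4]
```

View pics/scene5.png

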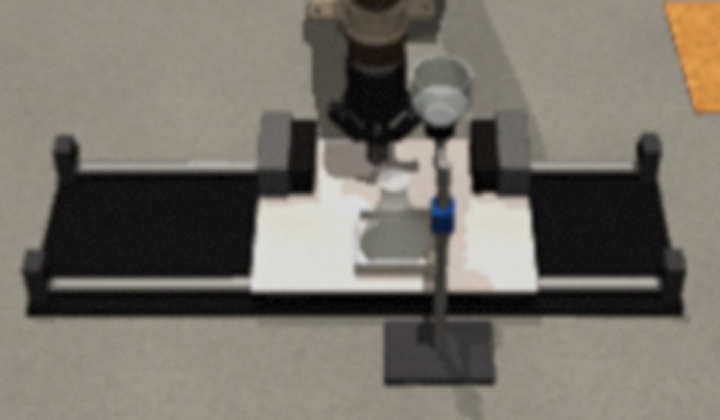

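>>> carry_out(
  moves=[
    [-0.05, 0, 0, 0, -1],
    [-0.1, 0, 0, 0, -1],
    [-0.15, 0, 0, 0, -1],
    [-0.2, 0, 0, 0, -1],
    [-0.25, 0, 0, 0, -1],
    [-0.27, 0, 0, 0, -1],
    [-0.27, 0, 0, 0, -1],
    [-0.27, 0, 0, 0, -1],
    [-0.27, 0, 0, 0, -1],
    [-0.27, 0, 0, 0, -1],
  ],
)

```text
clock: 8.45
eef_pos: [0.487, -0.0285, 0.0913]
tool_rot: [0.719, 0.695, 0.0, -0.0]
ft_force: [-0.0, 0.7, 0.5]
grip_width: -0.0001
```

```bash
python3 - <<'E'
from h import *
for k in range(3): o,im,e=state()
cv2.imwrite('pics/scene6.png',crop('scene',im))
E
```

```text
clk 8.45 -y edge -0.1100 (sd 0.0005) mid 0.0620 to go 0.0280| tool t -0.0117 rel -0.0737 s 0.4877 z 0.0913 [-0.   0.7  0.5]
clk 8.50 -y edge -0.1090 (sd 0.0004) mid 0.0630 to go 0.0270| tool t -0.0117 rel -0.0747 s 0.4877 z 0.0913 [0.3 0.  0.2]
clk 8.55 -y edge -0.1080 (sd 0.0005) mid 0.0640 to go 0.0260| tool t -0.0117 rel -0.0757 s 0.4877 z 0.0913 [ 0.3 -0.3 -0.2]
```

View pics/scene6.png

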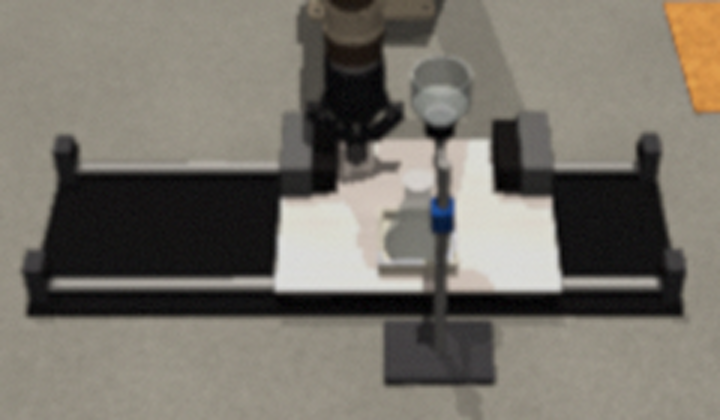

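>>> carry_out(
  moves=[
    [0.02, 0, 0, 0, -1],
    [0.04, 0, 0, 0, -1],
    [0.04, 0, 0, 0, -1],
    [0.04, 0, 0, 0, -1],
    [0.04, 0, 0, 0, -1],
    [0.04, 0, 0, 0, -1],
    [0.04, 0, 0, 0, -1],
  ],
)

```text
clock: 9.3
eef_pos: [0.4872, -0.0247, 0.0913]
tool_rot: [0.719, 0.695, 0.0, 0.0]
ft_force: [-0.5, 0.4, 0.5]
grip_width: 0.0001
```

```bash
python3 - <<'E'
from h import *
for k in range(2): o,im,e=state()
cv2.imwrite('pics/scene7.png',crop('scene',im))
E
```

```text
clk 9.30 -y edge -0.0955 (sd 0.0005) mid 0.0765 to go 0.0135| tool t -0.0079 rel -0.0844 s 0.4877 z 0.0913 [-0.5  0.4  0.5]
clk 9.35 -y edge -0.0947 (sd 0.0005) mid 0.0773 to go 0.0127| tool t -0.0079 rel -0.0852 s 0.4877 z 0.0913 [-0.5  0.5 -0.3]
```

View pics/scene7.png

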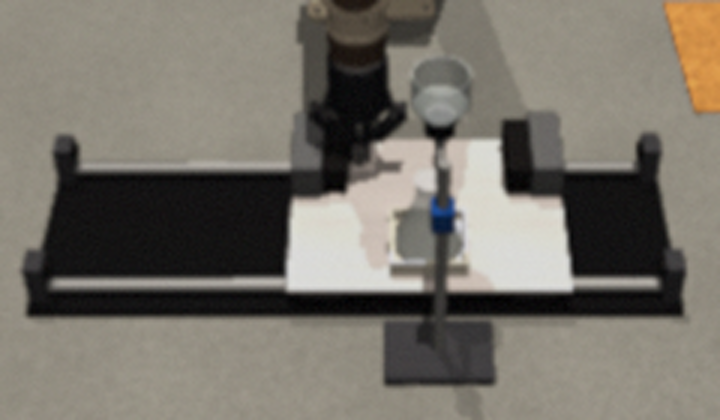

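>>> carry_out(
  moves=[
    [0.0, 0, 0, 0, -1],
    [0.007, 0, 0, 0, -1],
    [0.015, 0, 0, 0, -1],
    [0.022, 0, 0, 0, -1],
    [0.03, 0, 0, 0, -1],
    [0.037, 0, 0, 0, -1],
    [0.045, 0, 0, 0, -1],
    [0.052, 0, 0, 0, -1],
  ],
)

```text
clock: 10.2
eef_pos: [0.4873, -0.0194, 0.0913]
tool_rot: [0.719, 0.695, -0.0, 0.0]
ft_force: [-0.5, 1.0, -0.5]
grip_width: 0.0
```

```bash
python3 - <<'E'
from h import *
for k in range(3): o,im,e=state()
cv2.imwrite('pics/scene8.png',crop('scene',im))
E
```

```text
clk 10.20 -y edge -0.0920 (sd 0.0005) mid 0.0800 to go 0.0100| tool t -0.0026 rel -0.0826 s 0.4877 z 0.0913 [-0.5  1.  -0.5]
clk 10.25 -y edge -0.0920 (sd 0.0005) mid 0.0800 to go 0.0100| tool t -0.0025 rel -0.0825 s 0.4877 z 0.0913 [-0.  -0.2  0.1]
clk 10.30 -y edge -0.0920 (sd 0.0005) mid 0.0800 to go 0.0100| tool t -0.0026 rel -0.0826 s 0.4877 z 0.0913 [-0.  -0.5  0.9]
```

View pics/scene8.png

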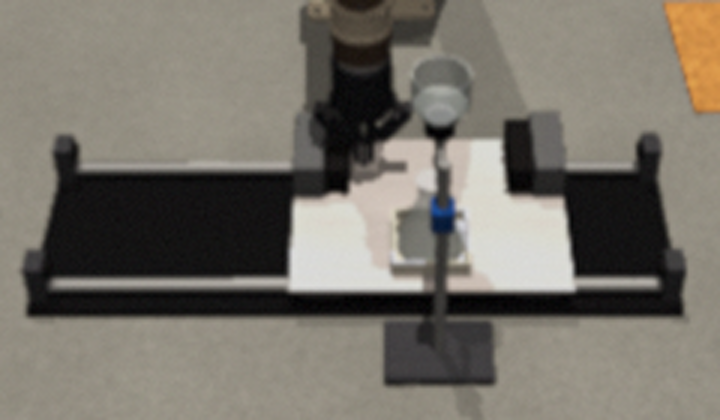

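>>> carry_out(
  moves=[
    [0.2, 0, 0, 0, -1],
    [0.5, 0, 0, 0, -1],
    [0.9, 0, 0, 0, -1],
    [0.9, 0, 0, 0, -1],
    [0.9, 0, 0, 0, -1],
  ],
)

```text
clock: 10.85
eef_pos: [0.4903, 0.0712, 0.0913]
tool_rot: [0.718, 0.696, -0.0, 0.0]
ft_force: [-0.3, 0.3, -0.3]
grip_width: -0.0003
```

```bash
python3 - <<'E'
from h import *
for k in range(2): o,im,e=state()
cv2.imwrite('pics/scene9.png',cv2.resize(im[180:270,230:370,::-1],None,fx=5.5,fy=5.5,interpolation=cv2.INTER_CUBIC))
im=imaging.camera('top')
cv2.imwrite('pics/top9.png',crop('top',im))
E
```

```text
clk 10.85 -y edge -0.0920 (sd 0.0005) mid 0.0800 to go 0.0100| tool t 0.0880 rel 0.0080 s 0.4875 z 0.0913 [-0.3  0.3 -0.3]
clk 10.90 -y edge -0.0920 (sd 0.0005) mid 0.0800 to go 0.0100| tool t 0.0873 rel 0.0073 s 0.4875 z 0.0912 [0.7 0.2 0.1]
```

View pics/scene9.png

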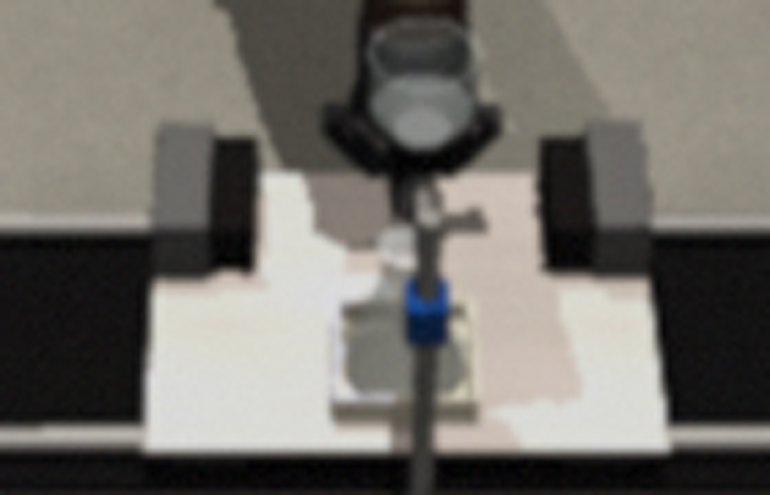

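View pics/top9.png

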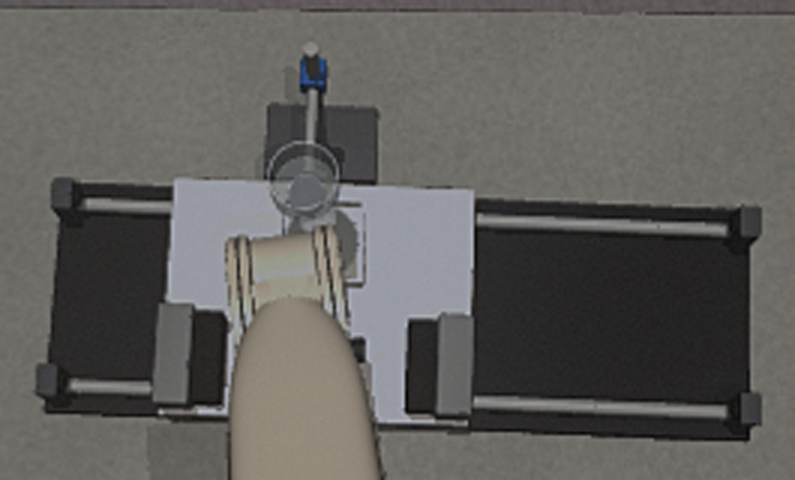

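```bash
python3 - <<'E'
from h import *
m=imaging.camera_model('top'); s=imaging.camera_model('scene')
T=lambda L:[(155+(x+.5)/3-.5,110+(y+.5)/3-.5) for x,y in L]
S=lambda L:[(230+(x+.5)/5.5-.5,180+(y+.5)/5.5-.5) for x,y in L]
st=lambda P:np.round(np.c_[P@XT,P@YT],4).tolist()
print('plate top',st(onz(m,T([(174,178),(473,189),(472,428)]),.05)))
print('plate scene',st(onz(s,S([(145,452),(668,452),(655,275),(152,280)]),.05)))
print('mouth scene',st(onz(s,S([(397,243)]),.165)),'tray',st(onz(s,S([(332,415),(477,415)]),.06)))
print('rim scene',st(onz(s,S([(419,60)]),.325)), 'rim top',st(onz(m,T([(303,178)]),.325)))
print('post scene foot',st(onz(s,S([(424,490)]),.04)))
for t in (.0795,.0885):
  P=[.625*XT+t*YT+[0,0,.185],.625*XT+t*YT+[0,0,.165]]
  uv=proj(s,P); print(((uv-[230,180]+.5)*5.5-.5).round(1))
E
```

```text
plate top [[0.6954, 0.2519], [0.6973, -0.0883], [0.4248, -0.0954]]
plate scene [[0.6988, -0.0885], [0.6996, 0.2515], [0.5342, 0.2584], [0.5381, -0.0917]]
mouth scene [[0.6231, 0.0754]] tray [[0.6757, 0.0334], [0.6759, 0.1282]]
rim scene [[0.6328, 0.0861]] rim top [[0.6237, 0.0883]]
post scene foot [[0.7232, 0.0927]]
[[403.9 222.2]
 [403.4 245. ]]
[[418.  222.1]
 [417.4 245. ]]
```

```bash
python3 - <<'E'
from h import *
s=imaging.camera_model('scene')
im=cv2.imread('pics/scene0.png'); a=cv2.resize(im[180:285,280:335],None,fx=7,fy=7,interpolation=cv2.INTER_NEAREST)
b=a.copy()
for t,c in ((.0835,(0,255,0)),(.0885,(0,0,255)),(.0935,(255,0,0))):
  for sv,zs in ((.625,(.325,.3,.27,.24,.21,.185)),(.755,(.01,.05,.1,.15,.2,.25))):
    P=[sv*XT+t*YT+[0,0,z] for z in zs]
    for u in ((proj(s,P)-[280,180]+.5)*7-.5): cv2.circle(b,tuple(int(k) for k in u.round()),2,c,-1)
cv2.imwrite('pics/z0.png',np.hstack([a,b])[:600])
E
```

```text
(no output)
```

View pics/z0.png

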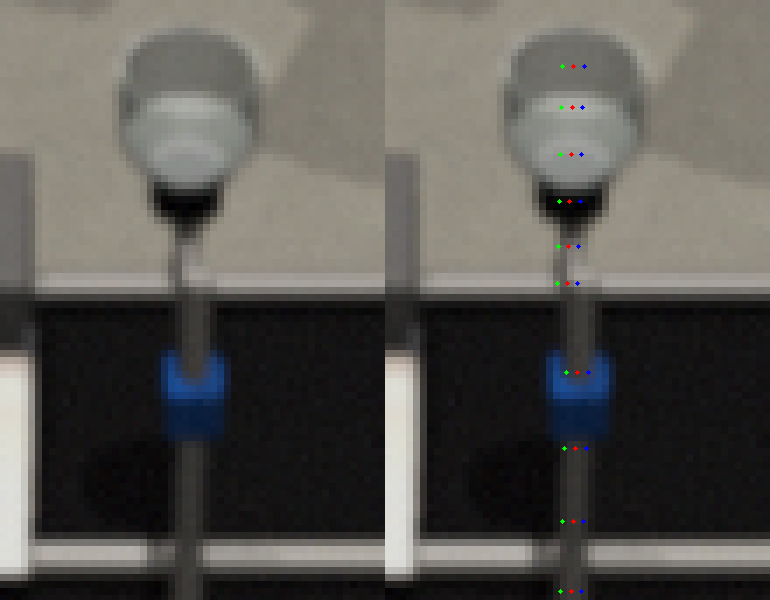

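>>> carry_out(
  moves=[
    [0.2, 0, 0, 0, -1],
    [0.45, 0, 0, 0, -1],
    [0.62, 0, 0, 0, -1],
    [0.7, 0, 0, 0, -1],
    [0.72, 0, 0, 0, -1],
    [0.72, 0, 0, 0, -1],
  ],
)

```text
clock: 11.6
eef_pos: [0.4927, 0.1417, 0.0912]
tool_rot: [0.719, 0.695, -0.0, 0.0]
ft_force: [-0.6, 0.3, 0.2]
grip_width: -0.0003
```

```bash
python3 - <<'E'
from h import *
for k in range(2): o,im,e=state()
cv2.imwrite('pics/scene10.png',cv2.resize(im[180:270,230:370,::-1],None,fx=5.5,fy=5.5,interpolation=cv2.INTER_CUBIC))
E
```

```text
clk 11.60 -y edge -0.0920 (sd 0.0004) mid 0.0800 to go 0.0100| tool t 0.1586 rel 0.0786 s 0.4876 z 0.0912 [-0.6  0.3  0.2]
clk 11.65 -y edge -0.0922 (sd 0.0004) mid 0.0798 to go 0.0102| tool t 0.1584 rel 0.0787 s 0.4876 z 0.0912 [-0.8 -0.4 -0.5]
```

View pics/scene10.png

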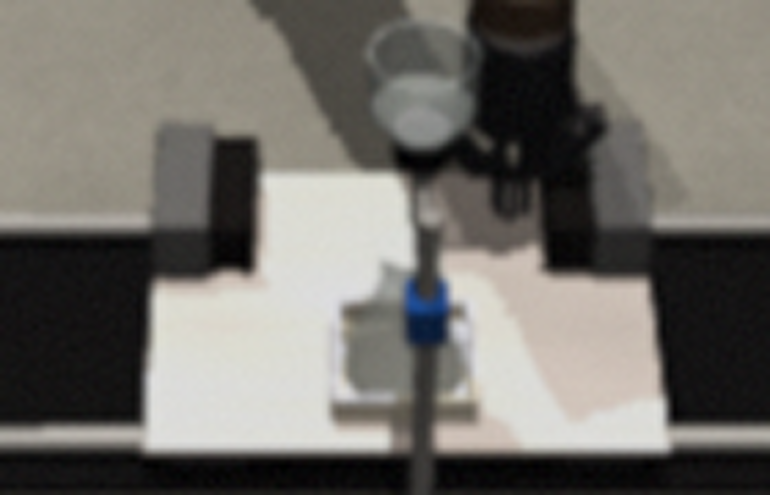

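>>> carry_out(
  moves=[
    [0.01, 0, 0, 0, -1],
    [0.02, 0, 0, 0, -1],
    [0.03, 0, 0, 0, -1],
    [0.04, 0, 0, 0, -1],
    [0.043, 0, 0, 0, -1],
    [0.046, 0, 0, 0, -1],
    [0.049, 0, 0, 0, -1],
    [0.052, 0, 0, 0, -1],
    [0.055, 0, 0, 0, -1],
    [0.058, 0, 0, 0, -1],
    [0.061, 0, 0, 0, -1],
    [0.064, 0, 0, 0, -1],
    [0.067, 0, 0, 0, -1],
    [0.07, 0, 0, 0, -1],
    [0.073, 0, 0, 0, -1],
    [0.076, 0, 0, 0, -1],
    [0.079, 0, 0, 0, -1],
    [0.082, 0, 0, 0, -1],
    [0.085, 0, 0, 0, -1],
    [0.088, 0, 0, 0, -1],
  ],
)

```text
clock: 13.7
eef_pos: [0.4931, 0.1512, 0.0913]
tool_rot: [0.719, 0.695, 0.0, 0.0]
ft_force: [0.6, -0.0, -0.4]
grip_width: -0.0003
```

```bash
python3 - <<'E'
from h import *
for k in range(3): o,im,e=state()
E
```

```text
clk 13.70 -y edge -0.0915 (sd 0.0005) mid 0.0805 to go 0.0095| tool t 0.1681 rel 0.0876 s 0.4876 z 0.0913 [ 0.6 -0.  -0.4]
clk 13.75 -y edge -0.0910 (sd 0.0005) mid 0.0810 to go 0.0090| tool t 0.1682 rel 0.0872 s 0.4876 z 0.0913 [-0.5 -0.2  0.1]
clk 13.80 -y edge -0.0907 (sd 0.0005) mid 0.0813 to go 0.0087| tool t 0.1682 rel 0.0869 s 0.4876 z 0.0913 [-0.2 -0.2 -0.3]
```

>>> carry_out(
  moves=[
    [0, 0, 0, 0, -1],
    [0, 0, 0, 0, -1],
    [-0.02, 0, 0, 0, -1],
    [-0.05, 0, 0, 0, -1],
    [-0.1, 0, 0, 0, -1],
    [-0.2, 0, 0, 0, -1],
    [-0.3, 0, 0, 0, -1],
    [-0.4, 0, 0, 0, -1],
  ],
)

```text
clock: 14.65
eef_pos: [0.4916, 0.1101, 0.0913]
tool_rot: [0.719, 0.695, -0.0, 0.0]
ft_force: [-0.1, 0.2, -0.8]
grip_width: 0.0
```

```bash
python3 - <<'E'
from h import *
for k in range(3): o,im,e=state()
E
```

```text
clk 14.65 -y edge -0.0880 (sd 0.0004) mid 0.0840 to go 0.0060| tool t 0.1270 rel 0.0430 s 0.4875 z 0.0913 [-0.1  0.2 -0.8]
clk 14.70 -y edge -0.0875 (sd 0.0005) mid 0.0845 to go 0.0055| tool t 0.1256 rel 0.0411 s 0.4874 z 0.0912 [-0.9 -1.2 -0.4]
clk 14.75 -y edge -0.0877 (sd 0.0006) mid 0.0843 to go 0.0057| tool t 0.1265 rel 0.0422 s 0.4875 z 0.0913 [ 0.5  0.2 -0.6]
```

>>> carry_out(
  moves=[
    [-0.2, 0, 0, 0, -1],
    [-0.4, 0, 0, 0, -1],
    [-0.4, 0, 0, 0, -1],
    [-0.4, 0, -0.2, 0, -1],
    [-0.4, 0, -0.5, 0, -1],
    [-0.4, 0, -0.9, 0, -1],
    [-0.4, 0, -1, 0, -1],
    [-0.4, 0, -1, 0, -1],
  ],
)

```text
clock: 15.6
eef_pos: [0.492, 0.0721, 0.1934]
tool_rot: [0.719, 0.695, 0.002, 0.001]
ft_force: [1.0, 0.3, -0.2]
grip_width: -0.0001
```

>>> carry_out(
  moves=[
    [0, -0.4, -0.3, 0, -1],
    [0, -0.8, -0.5, 0, -1],
    [0, -1, -0.5, 0, -1],
    [0, -1, -0.5, 0, -1],
  ],
)

```text
clock: 16.0
eef_pos: [0.3876, 0.0748, 0.2403]
tool_rot: [0.719, 0.695, -0.001, -0.001]
ft_force: [1.2, 0.4, 0.9]
grip_width: -0.0001
```

>>> carry_out(
  moves=[
    [0.3, -0.3, 0, 0, -1],
    [0.7, -0.7, 0, 0, -1],
    [1, -0.8, 0, 0, -1],
    [1, -0.8, 0, 0, -1],
    [1, -0.8, 0, 0, -1],
  ],
)

```text
clock: 16.5
eef_pos: [0.3138, 0.178, 0.2402]
tool_rot: [0.718, 0.696, -0.001, -0.0]
ft_force: [0.2, 0.1, -0.2]
grip_width: 0.0004
```

```bash
python3 - <<'E'
from h import *
for k in range(2): o,im,e=state()
cv2.imwrite('pics/scene11.png',cv2.resize(im[180:270,230:370,::-1],None,fx=5.5,fy=5.5,interpolation=cv2.INTER_CUBIC))
im=imaging.camera('top')
cv2.imwrite('pics/top11.png',crop('top',im))
E
```

```text
clk 16.50 -y edge -0.0865 (sd 0.0004) mid 0.0855 to go 0.0045| tool t 0.1887 rel 0.1032 s 0.3075 z 0.2402 [ 0.2  0.1 -0.2]
clk 16.55 -y edge -0.0865 (sd 0.0004) mid 0.0855 to go 0.0045| tool t 0.1880 rel 0.1025 s 0.3078 z 0.2403 [-1.1  0.2 -0.1]
```

View pics/scene11.png

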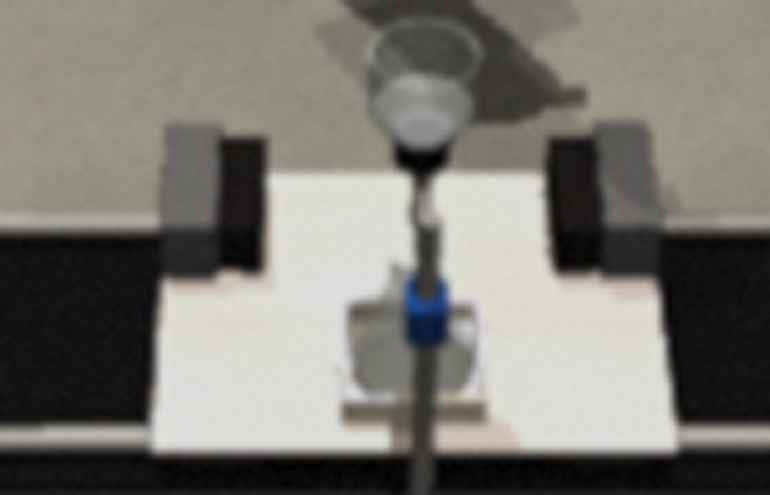

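View pics/top11.png

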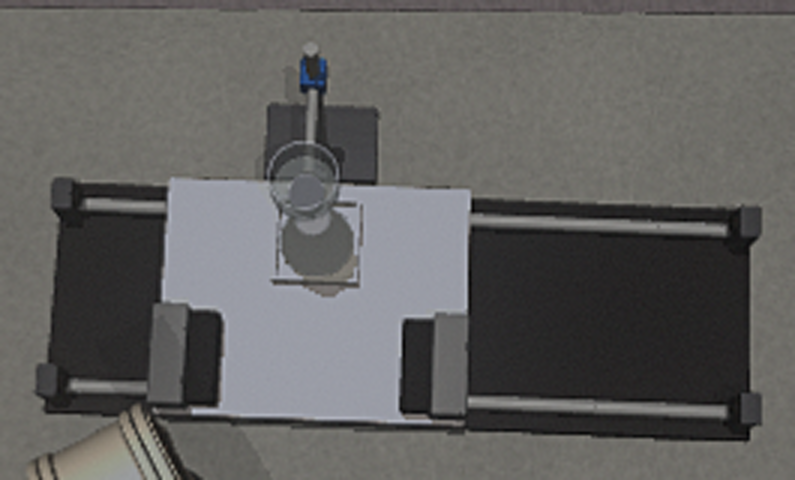

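Carriage is almost still with the hand clear. I'll measure the flask against the spout and check whether it is still creeping.

>>> carry_out(
  moves=[
    [0, 0, 0, 0, -1],
    [0, 0, 0, 0, -1],
    [0, 0, 0, 0, -1],
    [0, 0, 0, 0, -1],
    [0, 0, 0, 0, -1],
    [0, 0, 0, 0, -1],
    [0, 0, 0, 0, -1],
    [0, 0, 0, 0, -1],
    [0, 0, 0, 0, -1],
    [0, 0, 0, 0, -1],
    [0, 0, 0, 0, -1],
    [0, 0, 0, 0, -1],
    [0, 0, 0, 0, -1],
    [0, 0, 0, 0, -1],
    [0, 0, 0, 0, -1],
    [0, 0, 0, 0, -1],
  ],
)

```text
clock: 18.25
eef_pos: [0.3139, 0.1773, 0.2413]
tool_rot: [0.719, 0.695, 0.0, 0.0]
ft_force: [0.7, 0.6, -0.7]
grip_width: -0.0001
```

```bash
python3 - <<'E'
from h import *
o,im,e=state()
m=imaging.camera_model('top'); s=imaging.camera_model('scene')
T=lambda L:[(155+(x+.5)/3-.5,110+(y+.5)/3-.5) for x,y in L]
S=lambda L:[(230+(x+.5)/5.5-.5,180+(y+.5)/5.5-.5) for x,y in L]
st=lambda P:np.round(np.c_[P@XT,P@YT],4).tolist()
print('plate top',st(onz(m,T([(168,178),(470,189),(466,428)]),.05)))
print('tray top',st(onz(m,T([(279,203),(363,205),(360,286),(273,282)]),.07)), 'mouth',st(onz(m,T([(313,217)]),.165)))
print('plate scene',st(onz(s,S([(150,452),(679,452)]),.05)))
print('tray scene',st(onz(s,S([(342,415),(486,415)]),.06)))
t=imaging.camera('top'); a=imaging.camera('scene')
cv2.imwrite('pics/full12.png',a[:,:,::-1])
E
```

```text
clk 18.25 -y edge -0.0865 (sd 0.0003) mid 0.0855 to go 0.0045| tool t 0.1880 rel 0.1025 s 0.3076 z 0.2413 [ 0.7  0.6 -0.7]
plate top [[0.6951, 0.2587], [0.6971, -0.0849], [0.4245, -0.0888]]
tray top [[0.6661, 0.1296], [0.6678, 0.0355], [0.5752, 0.0348], [0.5756, 0.1313]] mouth [[0.6274, 0.0857]]
plate scene [[0.6988, -0.0852], [0.6996, 0.2587]]
tray scene [[0.6757, 0.0399], [0.6759, 0.1341]]
```

View pics/full12.png

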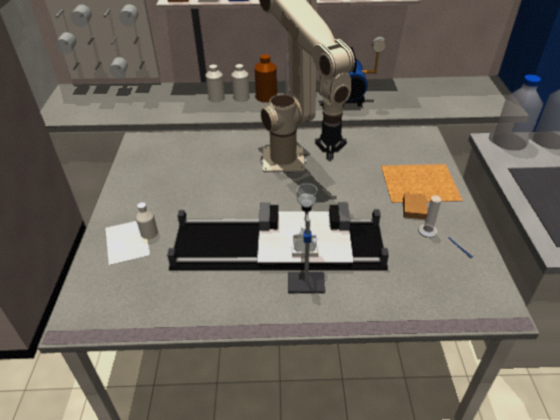

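The carriage has stood still for 1.7 s. Its middle is at about 0.086 against the spout at 0.0885, so it is within about 3 mm, and the hand is clear.

```bash
python3 -c "
from workcell import order
print(order.job_done())"
```

```text
the job is handed in; nothing more can be done
None
```

The flask is standing still under the spout, about 2–3 mm short of centre (12 mm allowed), and the job was handed in at about 18.4 s.

**How it was moved:** I pushed the carriage off with closed fingers on the front buffer at 50 mm/s and let it coast. I braked it on the rear buffer with the hand moving along at about half its speed. It stopped 7–8 mm short, so I gave it one nudge at 3 mm/s. Then I took the fingers out through the middle of the gap, lifted them and drew them back.

**Last checks:**
- **Standing still:** the tracked plate edge read the same (−0.0865 m) from 16.5 to 18.25 s.
- **Position:** the plate, tray and flask mouth put the flask at 0.085–0.087 m along the track, against the spout at about 0.0885 m. The edge reading and its starting offset agree.
- **Clearances:** the fingers are well clear of the carriage, and the bystanders and stand look unmoved in the final picture. The wrist force readings at the end of each move stayed at noise level, within about 2 N.

**Disagreements:** single readings differed by 1–2 mm between the two cameras. One earlier flask-mouth reading was several millimetres off because the post hid part of the mouth, so I did not use it.

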